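Tip worn mill balls out of a media pan under a scraper

TASK

The pan holds good large mill balls and worn small ones. Take the bench scraper from its block and press its straight edge across the pan's two sloping side walls, just far enough behind the open front lip to leave a slot that only the small balls fit, so that the pan tips forward and all the small balls run out into the tray while every large one is held back. Then let the pan swing back up and stand the scraper in its block again, without disturbing the other things on the desk.

Things in the scene. Friction and masses are not known exactly. Their poses are not given: they have to be found in the camera images.
- stand: Grey steel stand fixed to the desk; carries the tipping pan between two uprights, 174 mm apart over all. Origin on the desk under the hinge axis; x points to its back (its -x is the pouring side, with the tray), y along the hinge axis, which lies 104 mm above the desk. Uprights end 119 mm high and reach 22 mm either way of the axis.
- pan: Folded aluminium pan on the hinge. Origin mid-way on the hinge axis, at its floor's upper face; x along the floor to the back, y along the hinge, z square to the floor. Flat floor 160 mm long (lip at x = -90 mm, back wall at x = 70 mm), 124 mm wide inside, 132 mm over the side walls' beads. The front (lip) is open; the side walls taper down to it.
- pan_lip (a point): Middle of the lip's upper edge. Side wall tops rise straight from 5 mm above the floor at the lip to 45 mm at 100 mm behind it (0.4 per mm), then stay level. So a straight edge laid across both walls b mm behind the lip leaves a slot of 5 + 0.4 b mm: the small balls need over 12 mm, the large ones stay back safely up to 18 mm.
- pan_hinge (a joint): The pan's hinge. 0 at rest: the pan stands nose-up by 0.18 rad on a stop, held by a counterweight. Grows as the lip goes down, to 0.80 at a stop; the floor then slopes forward by (value - 0.18) rad. 0.65 to 0.7 empties it. Tipping takes about 3 to 8 N on the side walls 27 mm behind the lip; it swings back to 0 by itself when let up.
- tray: Open grey tray, fixed to the desk below the lip: 150 mm (its x) by 190 mm (its y), 36 mm high, walls 3 mm. Origin under its centre.
- rack: Beech block, fixed: 60 mm (x) by 110 mm (y) by 52 mm high, with a slot 9 mm wide along its y through the whole block, 40 mm deep (slot floor 12 mm above the desk). Origin under its centre.
- scraper: Bench scraper, 0.13 to 0.21 kg: a steel blade 3 mm thick (x), 160 mm wide (y), with a dark wooden handle bar 22 mm thick and 160 mm long along its top, from 84 to 116 mm above the blade's lower edge. Origin at the middle of the lower straight edge, z up to the handle. Stands in the block's slot at the start, where it may lean a few degrees.
- big_a_center (a point): Centre of a good mill ball: white ceramic, 30 mm diameter, 55 g, in the pan.
- big_b_center (a point): Centre of a good mill ball: white ceramic, 30 mm diameter, 55 g, in the pan.
- big_c_center (a point): Centre of a good mill ball: white ceramic, 30 mm diameter, 55 g, in the pan.
- small_a_center (a point): Centre of a worn mill ball: white ceramic, 12 mm diameter, 10 g, in the pan at the start.
- small_b_center (a point): Centre of a worn mill ball: white ceramic, 12 mm diameter, 10 g, in the pan at the start.
- small_c_center (a point): Centre of a worn mill ball: white ceramic, 12 mm diameter, 10 g, in the pan at the start.
- small_d_center (a point): Centre of a worn mill ball: white ceramic, 12 mm diameter, 10 g, in the pan at the start.
- rib_wood: Wooden rib, flat, 43 x 119 x 6 mm; bystander. Origin under its middle.
- loop_tool_a: Loop tool with wooden handle, 177 mm long, lying; bystander. Origin under its middle.

How it is judged:
By the outcome, as a careful person would: the job done as asked, in the order asked, and still so for the second after the job is handed in, with the robot touching nothing.
It also fails if it takes over 58 s, if anything falls off the work surface, if the arm or the gripper's body presses on something with over 40 N, if the wrist force passes 120 N, or if a joint passes its speed limit or range.

ROBOT

A 7-joint arm with a two-finger parallel gripper is mounted at the origin on the work surface; the furniture and walls round the work are solid. World frame = base frame: x ahead of the robot, y to its left, z up, the work surface at z = 0. Lengths are in m, angles in degrees, forces in N, time in s.
With the tool pointing down it reaches from about 0.35 to 0.9 m from the base axis. Payload 19.9 kg.
Tool frame: the origin (TCP) lies on the centre line of the jaws, within the pads' length; the fingertips stand 25 mm ahead of it and the grasp point (between the pads) lies 6 mm ahead of it; z points along the fingers, y is the line along which they close (so a half turn about z gives the same grasp; the last joint's range is limited). The gripper opens to 85 mm and grips with 20 to 120 N. Pads are 22 mm wide; open, the fingers measure 114 mm over their backs; the gripper's body (76 mm by 85 mm) begins 54 mm behind the grasp point. The pads swing forward as they close: fully open they stand 13 mm farther back than shut.
Start: joints at [-66.778, 23.915, -0.59, 92.452, 0.269, 63.638, -3.037], TCP at [0.27, 0.564, 0.256] pointing down, gripper open.
Joint ranges: [-161.28, 161.28], [-22.2, 115.67], [-73.04, 71.86], [3.21, 147.25], [-68.34, 248.33], [10.77, 114.83], [-161.83, 161.83]. Speed limits (degrees/s): [108.29, 108.29, 136.94, 136.94, 172.46, 172.46, 172.46].

INTERFACE

Orientations are given as [roll, pitch, yaw] about the fixed x, y, z axes, in that order (R = Rz(yaw) Ry(pitch) Rx(roll)).
In Python, from plant import r, vision gives the robot as it stands.
- The arm moves only by the tool apply_moves, never from a script. Its argument "series" is a list of rows, each a list of 3 entries, a list of its own where there are three numbers: the opening, from 0 (shut) to 1 (fully open), then the shift along the tool's x, y, z in m, then the turn, a rotation vector about the tool's x, y, z in rad. In form: [[hand, [dx, dy, dz], [rx, ry, rz]], ...]. A call has 1 to 10 rows; each row shifts and turns the commanded pose from where the row before left it, along the tool's axes as they then stand; what a row does not reach is not made up. A row lasts 1/8 s, in which the tool goes at most 62.5 mm and 10.7 degrees, less where a joint would pass 70% of its speed; a pose out of reach is approached as far as the arm can. A call with a gripper value outside its range is refused whole. The fingers move at their own pace and stop on an object; "newtons" is the grip in N (left out, the last holds). Time passes only in rows, so rows that do not move let the fingers close. It gives the time, the measured TCP pose, the force, the opening and the grip force at its end, in the units of the state.
- r.observe(): the state, without advancing time (a new reading comes with each control period).
- vision.snapshot(name): name is "scene" or "top" or "wrist"; returns (picture, depth): 384x512x3 uint8, blue, green, red; 384x512 float32, m along the optical axis (not along the pixel's ray), 0 where there is no reading.
- vision.calibration(name): a dict with "fovy" (degrees; the focal length in pixels is half the picture's height over the tangent of half this angle, whatever the lens; pixels are square), "cx", "cy" (the principal point, pixels), "k1" (the pictures are not rectified: a ray, as slopes to the right and down, at radius r is drawn at 1 + k1 r^2 times it, then the intrinsics apply), "camera_from_world" (4x4, takes a point from world to camera coordinates). Camera axes: x right, y down, z forward; pixel columns grow to the right and rows downward; lengths in m; the calibration is good to about 2 mm. A picture is of the moment at which its call begins: read the wrist's pose just before it. calibration takes no time and is no camera call; for the wrist camera it gives the pose at the moment of the call.
- r.sign_off(): hands the job in; it is judged then, once.
The state is a dict: "time_s": time; "q": joint angles; "joint_velocities": joint speeds; "joint_torque": joint torques, N m; "tool_pos": TCP position; "eef_rot": TCP orientation; "ft_force": force on the tool from outside, world axes, zero at the start; "torque": the same for the moment, N m; "gripper_width": finger opening in m; "grasp_force": force on a finger pad.
Only numpy, scipy, OpenCV 4.12 (cv2) and the standard library are available. Lean on these libraries where they do the work, as an engineer would, in place of code of your own. Each camera call takes 0.05 s, during which the arm holds its last target. There are 200 camera calls.

## Working session

There is one attempt and no reset: what is moved stays moved. The work goes in short steps, Python scripts to look and compute and a tool call to move; the robot and the scene stay as the last step left them, time stands still between calls to the robot, and variables do not carry over. Pictures are saved under pics/ and viewed, at most 10 in all, crops included, and the job is handed in when it is done.

Besides the shell and the picture viewer there is one more tool, called after ">>>" as name(argument=value, ...) on one line, values as JSON. apply_moves: Moves the arm, as the interface text tells. Its arguments: {"type":"object","properties":{"series":{"type":"array"},"newtons":{"type":"number"}},"required":["series"]}

```bash
mkdir -p pics; ls; python3 - <<'E'
from plant import r, vision
import cv2,numpy as np
print(r.observe())
for n in("scene","top"):
    p,d=vision.snapshot(n); np.savez(f"pics/{n}0.npz",p=p,d=d,**{k:np.array(v) for k,v in vision.calibration(n).items()})
    c=vision.calibration(n);print(n,{k:np.round(v,4).tolist() for k,v in c.items()})
    cv2.imwrite(f"pics/{n}0.png",cv2.resize(p,(800,600),interpolation=cv2.INTER_CUBIC))
E
```

```text
pics
{'time_s': 0.0, 'q': array([-66.77826518,  23.94955753,  -0.59041208,  92.48544307,
         0.27029033,  63.63745155,  -3.0360855 ]), 'joint_velocities': array([ 0.02145489, -0.01049695, -0.05573318,  0.00313128, -0.06766231,
       -0.03507171, -0.07197275]), 'joint_torque': array([-1.18460671e-04, -8.64428544e+01,  6.78790882e-01, -4.34925413e+01,
        1.90571754e-02,  7.04621460e-03, -5.04324100e-05]), 'tool_pos': array([0.26992347, 0.56335898, 0.2556443 ]), 'eef_rot': array([-1.79929151e+02,  6.12887416e-03,  1.54402088e+02]), 'ft_force': array([-0.56568736,  0.21727202,  0.00959956]), 'torque': array([ 0.00855597,  0.05372857, -0.0327496 ]), 'grasp_force': 0.0, 'gripper_width': 0.085601855417032}
scene {'fovy': 53.1694, 'cx': 260.8489, 'cy': 195.6876, 'k1': -0.0782, 'camera_from_world': [[-0.4046, 0.9145, 0.005, 0.2208], [0.7637, 0.3409, -0.5482, -0.3253], [-0.5031, -0.218, -0.8363, 1.3655], [0.0, 0.0, 0.0, 1.0]]}
top {'fovy': 49.3875, 'cx': 260.0377, 'cy': 180.8887, 'k1': -0.1135, 'camera_from_world': [[0.013, -0.9998, -0.0154, 0.0008], [-0.9816, -0.0098, -0.1908, 0.499], [0.1907, 0.0176, -0.9815, 1.0821], [0.0, 0.0, 0.0, 1.0]]}
```

View pics/scene0.png

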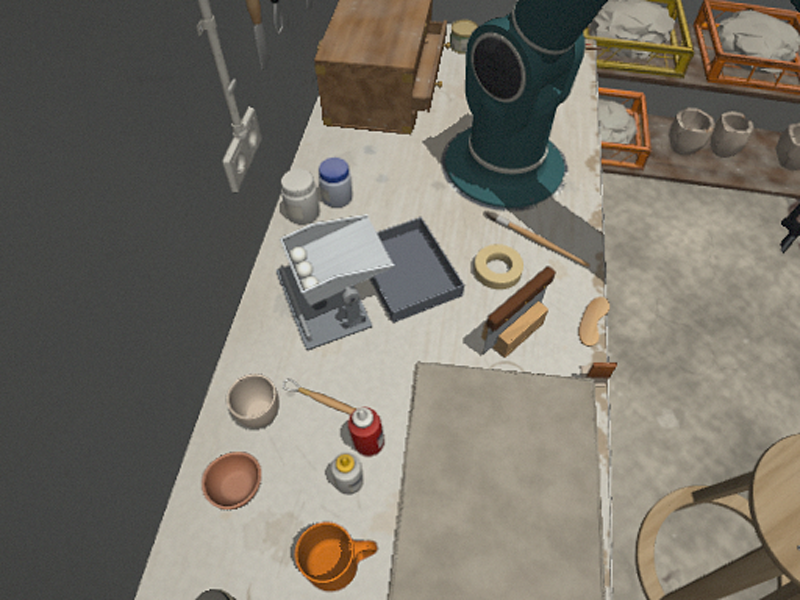

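View pics/top0.png

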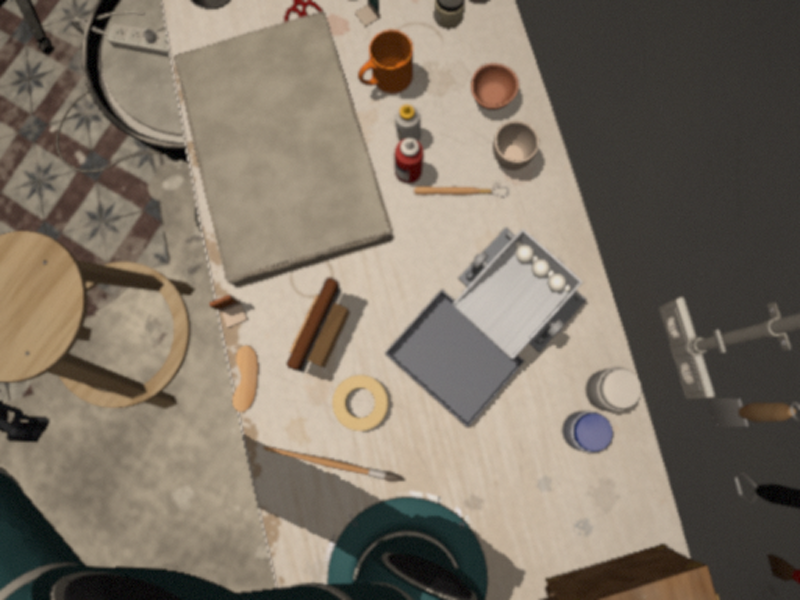

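The scene view shows the scraper at (520,300) leaning in its block at (522,330), the pan at (335,260) with the large balls at its back, and the tray at (415,268). In the top view the handle runs from (333,283) to (294,366), the lip is near (485,330) and the back wall near (550,265).

```bash
cat > h.py <<'E'
import numpy as np, cv2
def K(c,h=384):
    f=h/2/np.tan(np.radians(float(c["fovy"]))/2); return f,float(c["cx"]),float(c["cy"]),float(c["k1"])
def cloud(d,c):
    f,cx,cy,k=K(c); v,u=np.mgrid[:d.shape[0],:d.shape[1]]
    x=(u-cx)/f; y=(v-cy)/f; a,b=x.copy(),y.copy()
    for _ in range(15): s=1+k*(a*a+b*b); a,b=x/s,y/s
    P=np.stack([a*d,b*d,d],-1); T=np.array(c["camera_from_world"]); P=(P-T[:3,3])@T[:3,:3]
    P[d==0]=np.nan; return P
def proj(X,c):
    f,cx,cy,k=K(c); T=np.array(c["camera_from_world"]); p=np.atleast_2d(X)@T[:3,:3].T+T[:3,3]
    s=p[:,:2]/p[:,2:]; s=s*(1+k*(s**2).sum(1))[:,None]; return s*f+[cx,cy]
E
cat > m.py <<'E'
from h import *
C={}
for n in("scene","top"):
    z=np.load(f"pics/{n}0.npz"); P=cloud(z["d"].astype(float),z); C[n]=(P,z["p"])
    hsv=cv2.cvtColor(z["p"],cv2.COLOR_BGR2HSV)
    q=P.reshape(-1,3); 
    ok=np.isfinite(q[:,2])&(abs(q[:,2])<.01)&(q[:,0]>.2)&(q[:,0]<.8)
    print(n,"desk z",np.median(q[ok,2]))
    # handle
    g=z["p"].astype(int); m=(P[...,2]>.07)&(P[...,2]<.2)&(hsv[...,1]>110)&(hsv[...,2]<140)
    nl,lab,st,ce=cv2.connectedComponentsWithStats(m.astype(np.uint8))
    for i in range(1,nl):
        if st[i,4]>40:
            Q=P[lab==i]; rc=cv2.minAreaRect((Q[:,:2]*1000).astype(np.float32)); print(" brown",st[i],np.round(Q.mean(0),3),rc,np.round(np.percentile(Q[:,2],[5,50,95]),3))
# raster height map 2mm/px
img=np.zeros((300,350)) # x .2-.8 , y -.35..0.35
for P,_ in C.values():
    q=P.reshape(-1,3); q=q[np.isfinite(q).all(1)&(q[:,2]>-.02)&(q[:,2]<.25)]
    i=((.8-q[:,0])/.002).astype(int); j=((.35-q[:,1])/.002).astype(int); k=(i>=0)&(i<300)&(j>=0)&(j<350)
    np.maximum.at(img,(i[k],j[k]),q[k,2])
cv2.imwrite("pics/hm.png",cv2.resize(cv2.applyColorMap((np.clip(img/.16,0,1)*255).astype(np.uint8),cv2.COLORMAP_JET),(700,600),interpolation=cv2.INTER_NEAREST))
E
python3 m.py
```

```text
scene desk z 0.0013543750795243414
 brown [270   0  13  25  99] [-0.273 -0.3    0.122] ((-239.98504638671875, -283.2937316894531), (168.813232421875, 35.97127914428711), 18.05141830444336) [0.074 0.119 0.188]
 brown [216   9  18  12  93] [-0.098 -0.428  0.19 ] ((-94.36921691894531, -426.0334167480469), (79.66534423828125, 47.769874572753906), 11.138715744018555) [0.187 0.189 0.192]
 brown [235  11  14  14 119] [-0.108 -0.366  0.19 ] ((-104.56806945800781, -367.41748046875), (84.635986328125, 44.165531158447266), 17.604597091674805) [0.187 0.19  0.192]
 brown [235  25  20  11  77] [-0.04  -0.321  0.189] ((-42.74854278564453, -318.5635070800781), (37.723934173583984, 66.09889221191406), 62.76961898803711) [0.187 0.189 0.192]
 brown [ 201   26   82   46 1798] [ 0.02  -0.329  0.132] ((-63.22477340698242, -295.28997802734375), (208.47158813476562, 348.38623046875), 62.41709899902344) [0.077 0.133 0.187]
 brown [205 108  18   9  65] [ 0.271 -0.286  0.086] ((268.502197265625, -286.2989501953125), (26.087202072143555, 55.91211700439453), 37.62458038330078) [0.08  0.088 0.092]
 brown [311 171
[... 1031 characters left out ...]
099]
 brown [253  92  17  17 127] [0.706 0.001 0.091] ((712.242919921875, 0.6154212951660156), (31.827232360839844, 49.2268180847168), 27.604629516601562) [0.075 0.093 0.103]
 brown [184 179  32  57 547] [0.415 0.155 0.126] ((417.08197021484375, 155.62872314453125), (22.657291412353516, 153.7659149169922), 67.00473022460938) [0.118 0.127 0.131]
 brown [266 345  14  14  52] [ 0.078 -0.027  0.157] ((76.95802307128906, -29.259082794189453), (32.191505432128906, 2.5871026515960693), 68.481689453125) [0.113 0.164 0.193]
 brown [ 351  354  109   30 1863] [ 0.028 -0.357  0.147] ((22.48322105407715, -338.56597900390625), (51.65373611450195, 231.71607971191406), 5.610409259796143) [0.078 0.154 0.19 ]
```

View pics/hm.png

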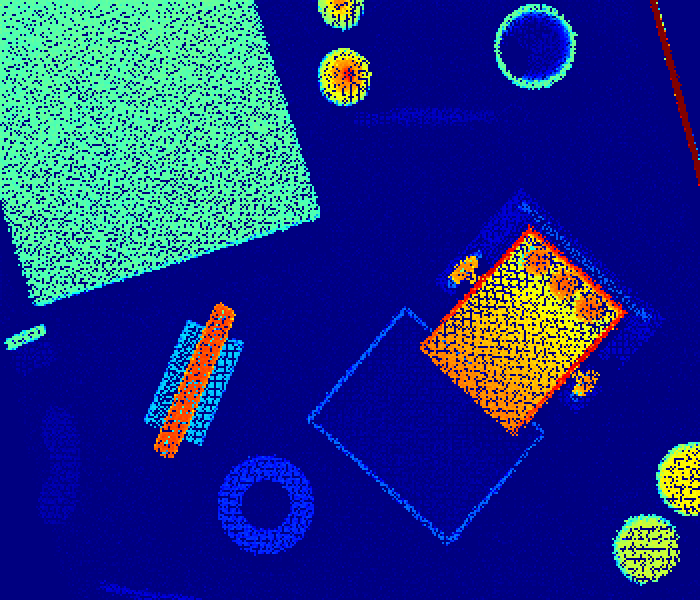

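The height map (1 mm/px; x = 0.8−row, y = 0.35−col) shows the block at about (194,384) with the handle over it, the tray corners at (405,308), (310,420) and (447,543), the pan with its lip from (422,347) to (515,433), and the uprights at (467,270) and (585,381). Next I'll fit these.

```bash
cat > fit.py <<'E'
from h import *
A=[]
for n in("scene","top"):
    z=np.load(f"pics/{n}0.npz"); q=cloud(z["d"].astype(float),z).reshape(-1,3); q=q[np.isfinite(q).all(1)]
    def box(x0,x1,y0,y1,z0,z1): return q[(q[:,0]>x0)&(q[:,0]<x1)&(q[:,1]>y0)&(q[:,1]<y1)&(q[:,2]>z0)&(q[:,2]<z1)]
    def rect(Q):
        (c,s,a)=cv2.minAreaRect((Q[:,:2]*1000).astype(np.float32)); return np.round(c,1),np.round(s,1),round(a,1),np.round(np.median(Q[:,2]),4),len(Q)
    print(n); print(" block",rect(box(.33,.5,.09,.22,.046,.058)))
    H=box(.33,.5,.07,.24,.118,.14);print(" handle",rect(H))
    print(" tray",rect(box(.25,.5,-.2,.05,.028,.042)))
    U=box(.40,.56,-.25,-.09,.112,.126)
    for b in [(.50,.56,-.13,-.08),(.39,.44,-.26,-.22)]:
        B=box(*b,.105,.127); print(" upr",rect(B) if len(B)>3 else 0)
    # pan: local frame
    P=box(.34,.6,-.3,-.06,.08,.16)
    yaw=np.radians(-43.3); ex=np.array([np.cos(yaw),np.sin(yaw)]); ey=np.array([-ex[1],ex[0]]); o=np.array([.4745,-.176])
    L=np.c_[(P[:,:2]-o)@ex,(P[:,:2]-o)@ey,P[:,2]]; L=L[(abs(L[:,1])<.072)]
    print(" pan rect",rect(P[abs((P[:,:2]-o)@ey)<.072]))
    F=L[(abs(L[:,1])<.05)&(L[:,0]<.02)&(L[:,0]>-.085)]; 
    a=np.linalg.lstsq(np.c_[F[:,:2],np.ones(len(F))],F[:,2],rcond=None)[0]; print(" floor plane",a.round(4), "lip x",np.percentile(L[abs(L[:,1])<.05][:,0],[.3,1,2]).round(4))
    # side extents by x slices
    for x in(-.08,-.06,-.03,.0,.03,.06):
        S=L[abs(L[:,0]-x)<.01]; print("  x",x,"y",S[:,1].min().round(4),S[:,1].max().round(4),"z at edges",S[S[:,1]>S[:,1].max()-.004][:,2].max().round(4),S[S[:,1]<S[:,1].min()+.004][:,2].max().round(4))
E
python3 fit.py; python3 -c "
from plant import r;print([x for x in dir(r) if x[0]!='_'])"
```

```text
scene
 block (array([426.2, 164.1]), array([ 58.6, 155.3]), 52.9, np.float64(0.0527), 400)
 handle (array([420.2, 154.8]), array([ 23.4, 159.5]), 66.6, np.float64(0.1278), 450)
 tray (array([342.8, -50. ]), array([193.6, 237.8]), 49.7, np.float64(0.0349), 325)
 upr (array([ 522. , -119.6]), array([37.2, 26.5]), 24.6, np.float64(0.1151), 104)
 upr (array([ 421.7, -227.8]), array([37.4, 12. ]), 15.3, np.float64(0.1156), 31)
 pan rect (array([ 470.3, -173.1]), array([136.7, 166.4]), 46.9, np.float64(0.1157), 2590)
 floor plane [-0.1813 -0.0005  0.1056] lip x [-0.0878 -0.0865 -0.0849]
  x -0.08 y -0.0689 0.0644 z at edges 0.1292 0.127
  x -0.06 y -0.0676 0.0654 z at edges 0.1365 0.1329
  x -0.03 y -0.0681 0.0638 z at edges 0.1405 0.14
  x 0.0 y -0.0678 0.0676 z at edges 0.1464 0.1452
  x 0.03 y -0.0662 0.0644 z at edges 0.1472 0.1455
  x 0.06 y -0.0689 0.0654 z at edges 0.144 0.1356
top
 block (array([415.1, 156.8]), array([ 61.1, 150.8]), 67.1, np.float64(0.0517), 477)
 handle (array([417.9, 155.7]), array([ 23.4, 159.9]), 66.7, np.float64(0.1272), 570)
 tray (array([344.5, -51.3]), array([189.5, 230.7]), 49.1, np.float64(0.0353), 259)
 upr (array([ 521.1, -114.7]), array([42.3, 24.8]), 6.0, np.float64(0.1126), 85)
 upr (array([ 418.2, -233.5]), array([23.7, 27.5]), 66.5, np.float64(0.1137), 79)
 pan rect (array([ 471. , -172.1]), array([142.6, 169.9]), 47.7, np.float64(0.1106), 3516)
 floor plane [-0.1822 -0.0014  0.1038] lip x [-0.0897 -0.0885 -0.0867]
  x -0.08 y -0.0653 0.0629 z at edges 0.1302 0.1315
  x -0.06 y -0.0658 0.0635 z at edges 0.1368 0.1331
  x -0.03 y -0.0649 0.0647 z at edges 0.1403 0.1411
  x 0.0 y -0.0708 0.0718 z at edges 0.1098 0.1124
  x 0.03 y -0.0652 0.0646 z at edges 0.1463 0.1479
  x 0.06 y -0.0649 0.0644 z at edges 0.1416 0.1426
['PlanningError', 'observe', 'sign_off']
```

```bash
cat > mv.py <<'E'
import sys, numpy as np
from scipy.spatial.transform import Rotation as R
from plant import r
def cur():
    s=r.observe(); return np.array(s["tool_pos"]),R.from_euler("xyz",s["eef_rot"],degrees=True),s
def rel(p,Rt,P,Q): return Rt.inv().apply(P-p),(Rt.inv()*Q).as_rotvec()
def plan(P,rpy,n,start=None):
    p,Rt,_=cur() if start is None else (*start,0)
    Q=R.from_euler("xyz",rpy,degrees=True); 
    d,w=rel(p,Rt,np.array(P),Q); print("total",d.round(4),w.round(4),"per row",(d/n).round(4),(w/n).round(4),"(curves if turning)")
E
python3 - <<'E'
from mv import *; from h import *
plan([.419,.155,.256],[180,0,156.7],9)
for n in("scene","top"):
    z=np.load(f"pics/{n}0.npz"); q=cloud(z["d"].astype(float),z).reshape(-1,3)
    l=(q[:,:2]-[.419,.155])@np.array([.396,.918]); m=(q[:,:2]-[.419,.155])@np.array([-.918,.396])
    k=(abs(l)<.009)&(abs(m)<.07)&(q[:,2]>.12)&(q[:,2]<.14); a=np.linalg.lstsq(np.c_[l[k],m[k],np.ones(k.sum())],q[k,2],rcond=None)[0]; print(n,"handle top plane l,m,c",a)
    k=(abs(m)<.045)&(abs(l)<.06)&(q[:,2]>.047)&(q[:,2]<.057); print("block l pct",np.percentile(l[k],[0.5,2,25,50,75,98,99.5]).round(4))
    k=(abs(l)<.035)&(abs(m)<.1)&(q[:,2]>.047)&(q[:,2]<.057); print("block m pct",np.percentile(m[k],[0.5,2,98,99.5]).round(4))
E
```

```text
total [-3.109e-01 -3.039e-01  1.000e-04] [-0.0011  0.0001 -0.0401] per row [-0.0345 -0.0338  0.    ] [-0.0001  0.     -0.0045] (curves if turning)
scene handle top plane l,m,c [-0.05005177  0.00267023  0.12851371]
block l pct [0.0004 0.0005 0.0098 0.0168 0.0242 0.0301 0.0305]
block m pct [-0.079  -0.063   0.0576  0.0726]
top handle top plane l,m,c [ 0.04224845 -0.00042626  0.12770853]
block l pct [-0.03   -0.0296 -0.023  -0.0152 -0.0078  0.0296  0.03  ]
block m pct [-0.0567 -0.0508  0.0567  0.0689]
```

>>> apply_moves(series=[[1,[-0.0345,-0.0338,0],[0,0,-0.0045]],[1,[-0.0345,-0.0338,0],[0,0,-0.0045]],[1,[-0.0345,-0.0338,0],[0,0,-0.0045]],[1,[-0.0345,-0.0338,0],[0,0,-0.0045]],[1,[-0.0345,-0.0338,0],[0,0,-0.0045]],[1,[-0.0345,-0.0338,0],[0,0,-0.0045]],[1,[-0.0345,-0.0338,0],[0,0,-0.0045]],[1,[-0.0345,-0.0338,0],[0,0,-0.0045]],[1,[-0.0345,-0.0338,0],[0,0,-0.0045]],[1,[0,0,0],[0,0,0]]])

```text
time_s: 1.35
tool_pos: [0.4268, 0.1548, 0.2563]
eef_rot: [-180.0, 0.0, 156.4]
ft_force: [-0.6, 0.9, 0.4]
gripper_width: 0.0856
grasp_force: 0.0
```

```bash
python3 - <<'E'
from mv import *; from h import *; from plant import vision
p,Rt,s=cur(); print(p,s["eef_rot"])
c=vision.calibration("wrist"); im,d=vision.snapshot("wrist"); cv2.imwrite("pics/w1.png",im)
np.savez("pics/w1.npz",p=im,d=d,**{k:np.array(v) for k,v in c.items()})
q=cloud(d.astype(float),c).reshape(-1,3); q=q[np.isfinite(q).all(1)]
l=(q[:,:2]-[.419,.155])@np.array([.396,.918]); m=(q[:,:2]-[.419,.155])@np.array([-.918,.396])
k=(abs(l)<.03)&(abs(m)<.1)&(q[:,2]>.11)&(q[:,2]<.15); print(cv2.minAreaRect((q[k,:2]*1000).astype(np.float32)),np.percentile(q[k,2],[5,50,95]))
k&=abs(l-np.median(l[k]))<.009;a=np.linalg.lstsq(np.c_[l[k],m[k],np.ones(k.sum())],q[k,2],rcond=None)[0];print(a,k.sum())
k=(abs(l)<.05)&(abs(m)<.08)&(q[:,2]>.047)&(q[:,2]<.057);print(np.percentile(l[k],[.5,2,98,99.5]),np.percentile(m[k],[.5,2,98,99.5]),k.sum())
plan([.419,.155,.118],[180,0,156.7],4)
E
```

```text
[0.42680309 0.15484435 0.25626973] [-1.79971033e+02  1.65215666e-02  1.56434051e+02]
((418.51068115234375, 156.47348022460938), (22.3951358795166, 158.43527221679688), 66.85884857177734) [0.12248093 0.12655357 0.12798233]
[-0.0034208  -0.00172968  0.12668677] 4575
[-0.02867354 -0.02822259  0.03006977  0.03071152] [-0.05086466 -0.04881786  0.05641393  0.05745351] 3464
total [ 0.0059 -0.0045  0.1382] [-0.0003 -0.0001 -0.0022] per row [ 0.0015 -0.0011  0.0346] [-0.0001 -0.     -0.0006] (curves if turning)
```

>>> apply_moves(series=[[1,[0.0067,-0.0035,0.02],[0,0,-0.006]],[1,[0,0,0.04],[0,0,0]],[1,[0,0,0.04],[0,0,0]],[1,[0,0,0.0395],[0,0,0]],[1,[0,0,0],[0,0,0]],[1,[0,0,0],[0,0,0]]])

```text
time_s: 2.15
tool_pos: [0.4187, 0.158, 0.1179]
eef_rot: [180.0, 0.0, 157.1]
ft_force: [-0.3, 0.5, 0.7]
gripper_width: 0.0853
grasp_force: 0.0
```

>>> apply_moves(series=[[0,[0,0,0],[0,0,0]],[0,[0,0,0],[0,0,0]],[0,[0,0,0],[0,0,0]],[0,[0,0,0],[0,0,0]],[0,[0,0,0],[0,0,0]],[0,[0,0,0],[0,0,0]],[0,[0,0,0],[0,0,0]],[0,[0,0,0],[0,0,0]]], newtons=80)

```text
time_s: 3.15
tool_pos: [0.4185, 0.1572, 0.1173]
eef_rot: [180.0, 0.0, 157.0]
ft_force: [-3.3, -3.3, 12.4]
gripper_width: 0.0212
grasp_force: 77.9
```

>>> apply_moves(series=[[0,[0,0,-0.02],[0,0,0]],[0,[0,0,-0.025],[0,0,0]],[0,[0,0,-0.03],[0,0,0]],[0,[0,0,-0.03],[0,0,0]],[0,[0,0,-0.03],[0,0,-0.05]],[0,[0,0,-0.03],[0,0,-0.1]],[0,[0,0,-0.01],[0,0,-0.14]],[0,[0,0,0],[0,0,-0.14]],[0,[0,0,0],[0,0,-0.14]],[0,[0,0,0],[0,0,-0.14]]])

```text
time_s: 4.4
tool_pos: [0.4182, 0.1572, 0.2917]
eef_rot: [-180.0, -0.0, -162.0]
ft_force: [-1.4, 0.8, -1.7]
gripper_width: 0.0212
grasp_force: 78.5
```

>>> apply_moves(series=[[0,[0,0,0],[0,0,-0.14]],[0,[0,0,0],[0,0,-0.14]],[0,[0,0,0],[0,0,-0.14]],[0,[0,0,0],[0,0,-0.09]],[0,[0,0,0],[0,0,0]],[0,[0,0,0],[0,0,0]]])

```text
time_s: 5.15
tool_pos: [0.4183, 0.1573, 0.2917]
eef_rot: [-180.0, -0.0, -133.2]
ft_force: [-0.1, 0.2, -1.3]
gripper_width: 0.0213
grasp_force: 78.5
```

```bash
cat > pan.py <<'E'
from mv import *
o=np.array([.4738,-.1767,.104]); yaw=np.radians(-43.0); L=.1053
ex=np.array([np.cos(yaw),np.sin(yaw),0]); ey=np.array([-ex[1],ex[0],0]); ez=np.array([0,0,1.])
def pose(s,x=-.0665,z=.015,y=0):
    px=np.cos(s)*ex+np.sin(s)*ez; pz=-np.sin(s)*ex+np.cos(s)*ez
    return o+x*px+(z+L)*pz+y*ey, R.from_matrix(np.c_[-ey,-px,-pz])
def to(s,x=-.0665,z=.015,n=1):
    p,Rt,st=cur(); P,Q=pose(s,x,z); d,w=rel(p,Rt,P,Q); print("at",p.round(4),"target",P.round(4),Q.as_euler("xyz",degrees=True).round(2),"d",d.round(4),"w",w.round(4),"per",(d/n).round(4),(w/n).round(4))
E
python3 -c "
from pan import *
to(-.18,z=.055,n=8);print(cur()[2])"
```

```text
at [0.4183 0.1573 0.2917] target [ 0.4469 -0.1517  0.2736] [ 169.69    0.   -133.  ] d [ 0.2058 -0.2322  0.0182] w [-0.18    0.     -0.0029] per [ 0.0257 -0.029   0.0023] [-0.0225  0.     -0.0004]
{'time_s': 5.15, 'q': array([-35.17096903,   3.03127138,  11.03835634, 114.36592673,
        -0.6463237 ,  62.67186196, 112.98551739]), 'joint_velocities': array([-0.12082072,  0.00591338,  0.10483786,  0.01976995, -0.06066355,
        0.11935685,  0.34154854]), 'joint_torque': array([ 4.93462442e-02, -4.83192837e+01,  5.52917272e-01, -4.39123893e+01,
        2.07495742e-02,  4.01483427e-03,  1.00369155e-01]), 'tool_pos': array([0.41832465, 0.15727326, 0.29174976]), 'eef_rot': array([-1.79998993e+02, -1.29870348e-02, -1.33163649e+02]), 'ft_force': array([-0.14782718,  0.21922561, -1.32513561]), 'torque': array([ 0.00859386,  0.00109939, -0.01707814]), 'grasp_force': 78.5191547870636, 'gripper_width': 0.02132006271723683}
```

>>> apply_moves(series=[[0,[0,0,0],[0,0,0.07]],[0,[0,0,0],[0,0,0.14]],[0,[0,0,0],[0,0,0.14]],[0,[0,0,0],[0,0,0.14]],[0,[0,0,0],[0,0,0.14]],[0,[0,0,0],[0,0,0.14]],[0,[0,0,0],[0,0,0.14]],[0,[0,0,0],[0,0,0.14]],[0,[0,0,0],[0,0,0.14]],[0,[0,0,0],[0,0,0.14]]])

```text
time_s: 6.4
tool_pos: [0.4183, 0.1573, 0.2918]
eef_rot: [-180.0, -0.0, 150.4]
ft_force: [-0.3, 0.0, -1.8]
gripper_width: 0.0208
grasp_force: 78.4
```

>>> apply_moves(series=[[0,[0,0,0],[0,0,0.14]],[0,[0,0,0],[0,0,0.14]],[0,[0,0,0],[0,0,0.14]],[0,[0,0,0],[0,0,0.14]],[0,[0,0,0],[0,0,0.14]],[0,[0,0,0],[0,0,0.14]],[0,[0,0,0],[0,0,0.14]],[0,[0,0,0],[0,0,0.14]],[0,[0,0,0],[0,0,0.14]],[0,[0,0,0],[0,0,0.14]]])

```text
time_s: 7.65
tool_pos: [0.4184, 0.1573, 0.2918]
eef_rot: [-180.0, 0.0, 70.2]
ft_force: [-0.3, 0.2, -1.9]
gripper_width: 0.021
grasp_force: 78.4
```

>>> apply_moves(series=[[0,[0,0,0],[0,0,0.14]],[0,[0,0,0],[0,0,0.14]],[0,[0,0,0],[0,0,0.129]],[0,[0,0,0],[0,0,0]],[0,[0,0,0],[0,0,0]]])

```text
time_s: 8.28
tool_pos: [0.4184, 0.1573, 0.2918]
eef_rot: [180.0, 0.0, 47.3]
ft_force: [0.1, -0.7, -1.3]
gripper_width: 0.0211
grasp_force: 78.5
```

```bash
sed -i 's/np.c_\[-ey,-px,-pz\]/np.c_[ey,px,-pz]/' pan.py; python3 -c "
from pan import *
to(-.18,z=.055,n=8);print(cur()[2]['q'])"
```

```text
at [0.4184 0.1573 0.2918] target [ 0.4469 -0.1517  0.2736] [-169.69    0.     47.  ] d [-0.2075  0.2307  0.0182] w [0.18   0.0004 0.0044] per [-0.0259  0.0288  0.0023] [0.0225 0.0001 0.0005]
[-40.80902046   2.9587117   16.90481096 114.52052939  -0.96416202
  62.65308589 -66.23189011]
```

>>> apply_moves(series=[[0,[-0.013,0.0145,0],[0,0,0]],[0,[-0.026,0.0288,0],[0,0,0]],[0,[-0.026,0.0288,0],[0,0,0]],[0,[-0.026,0.0288,0],[0,0,0]],[0,[-0.026,0.0288,0],[0,0,0]],[0,[-0.026,0.0288,0],[0,0,0]],[0,[-0.026,0.0288,0],[0,0,0]],[0,[-0.026,0.0288,0],[0,0,0.004]],[0,[-0.013,0.0145,0],[0,0,0]],[0,[0,0,0],[0,0,0]]])

```text
time_s: 9.52
tool_pos: [0.4456, -0.1533, 0.2918]
eef_rot: [180.0, 0.0, 46.8]
ft_force: [0.1, 0.4, -1.9]
gripper_width: 0.0212
grasp_force: 78.5
```

>>> apply_moves(series=[[0,[0,0,0],[0.06,0,0]],[0,[0,0,0],[0.06,0,0]],[0,[0,0,0],[0.06,0,0]],[0,[0,0,0],[0,0,0]]])

```text
time_s: 10.02
tool_pos: [0.446, -0.1518, 0.2914]
eef_rot: [-169.7, 0.0, 46.9]
ft_force: [-0.6, 1.6, -1.8]
gripper_width: 0.0212
grasp_force: 78.8
```

```bash
python3 - <<'E'
from pan import *; from h import *; from plant import vision
print(cur()[2]['q'])
Q={}
for n in("top","scene"):
    im,d=vision.snapshot(n); Q[n]=(im,d); np.savez(f"pics/{n}1.npz",p=im,d=d,**{k:np.array(v) for k,v in vision.calibration(n).items()})
im=np.hstack([cv2.resize(Q["top"][0][110:290,220:400],(400,400),interpolation=2),cv2.resize(Q["scene"][0][80:260,140:320],(400,400),interpolation=2)]); cv2.imwrite("pics/hover.png",im)
to(-.18,z=.055); to(-.18,z=.02)
E
```

```text
[-13.98826398  12.86732748  36.83129295 106.54349514 -11.68194907
  73.26826831 -15.89119528]
at [ 0.4457 -0.1516  0.2917] target [ 0.4469 -0.1517  0.2736] [-169.69    0.     47.  ] d [0.0008 0.0041 0.0176] w [ 0.0011  0.0001 -0.0011] per [0.0008 0.0041 0.0176] [ 0.0011  0.0001 -0.0011]
at [ 0.4457 -0.1516  0.2917] target [ 0.4424 -0.1474  0.2392] [-169.69    0.     47.  ] d [0.0008 0.0041 0.0526] w [ 0.0011  0.0001 -0.0011] per [0.0008 0.0041 0.0526] [ 0.0011  0.0001 -0.0011]
```

View pics/hover.png

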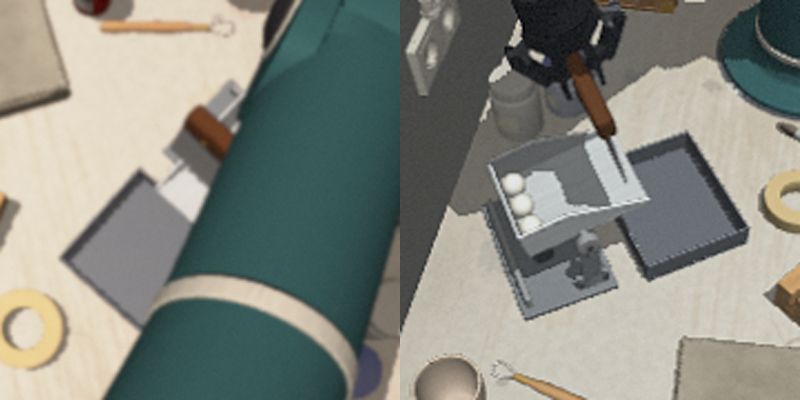

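The left crop (top view) shows the handle end at (210,130) over the pan; the arm hides the rest. The right crop (scene view) shows the blade, its corner at about (626,180), hovering over the lip region at (620,190), parallel to the lip. I'll lower it to 5 mm above contact and check.

>>> apply_moves(series=[[0,[0.0008,0.004,0.01],[0,0,0]],[0,[0,0,0.015],[0,0,0]],[0,[0,0,0.015],[0,0,0]],[0,[0,0,0.0125],[0,0,0]],[0,[0,0,0],[0,0,0]],[0,[0,0,0],[0,0,0]]])

```text
time_s: 10.88
tool_pos: [0.4425, -0.1478, 0.2397]
eef_rot: [-169.7, -0.0, 46.9]
ft_force: [1.3, 0.7, -2.7]
gripper_width: 0.0213
grasp_force: 78.7
```

```bash
python3 - <<'E'
from pan import *; from h import *; from plant import vision
to(-.18,z=.015); print(cur()[2]["ft_force"])
im,d=vision.snapshot("scene");c=vision.calibration("scene")
g=cv2.cvtColor(im,cv2.COLOR_BGR2HSV)
P=cloud(d.astype(float),c)
s=-.18; px=np.cos(s)*ex+np.sin(s)*ez; pz=-np.sin(s)*ex+np.cos(s)*ez
q=P-o; L3=np.stack([q@px,q@ey,q@pz],-1)
m=(abs(L3[...,0]+.066)<.03)&(L3[...,2]>.09)&(L3[...,2]<.15)&(abs(L3[...,1])<.1)&(g[...,1]>100)&(g[...,0]<20)
print("handle pan-coords n",m.sum(),np.percentile(L3[m],[1,10,50,90,99],axis=0).round(4).tolist())
m=(abs(L3[...,0]+.066)<.02)&(L3[...,2]>.03)&(L3[...,2]<.09)&(abs(L3[...,1])<.1)
print("blade",m.sum(),np.percentile(L3[m],[2,25,50,75,98],axis=0).round(4).tolist())
# lip and wall beads
m=(abs(L3[...,2])<.004)&(abs(L3[...,1])<.05)&(L3[...,0]<-.05); print("lip",np.percentile(L3[m][:,0],[.5,2,5]).round(4))
uv=proj(np.array([o+x*px+y*ey+zz*pz for x,y,zz in [(-.09,.062,0),(-.09,-.062,0),(-.065,.066,.015),(-.065,-.066,.015),(.01,.066,.045),(.01,-.066,.045),(-.065,.08,.02),(-.065,-.08,.02)]]),c)
big=cv2.resize(im[100:220,160:320],(800,600),interpolation=2)
for a in uv: cv2.circle(big,tuple(int(t) for t in (a-[160,100]+.5)*5),3,(0,0,255),-1)
cv2.imwrite("pics/near.png",big)
E
```

```text
at [ 0.4425 -0.1478  0.2397] target [ 0.4417 -0.1468  0.2343] [-169.69    0.     47.  ] d [ 0.0002 -0.0003  0.0056] w [ 0.0004 -0.0004 -0.0021] per [ 0.0002 -0.0003  0.0056] [ 0.0004 -0.0004 -0.0021]
[ 1.33520087  0.70499878 -2.70748463]
handle pan-coords n 289 [[-0.0757, -0.0241, 0.1129], [-0.0735, -0.0085, 0.1282], [-0.0661, 0.0383, 0.1375], [-0.0585, 0.0764, 0.1393], [-0.0564, 0.0783, 0.1415]]
blade 32 [[-0.0673, 0.0286, 0.0334], [-0.066, 0.0604, 0.0398], [-0.0647, 0.0759, 0.0577], [-0.0645, 0.0777, 0.0734], [-0.0642, 0.0792, 0.0872]]
lip [-0.0897 -0.0892 -0.0883]
```

View pics/near.png

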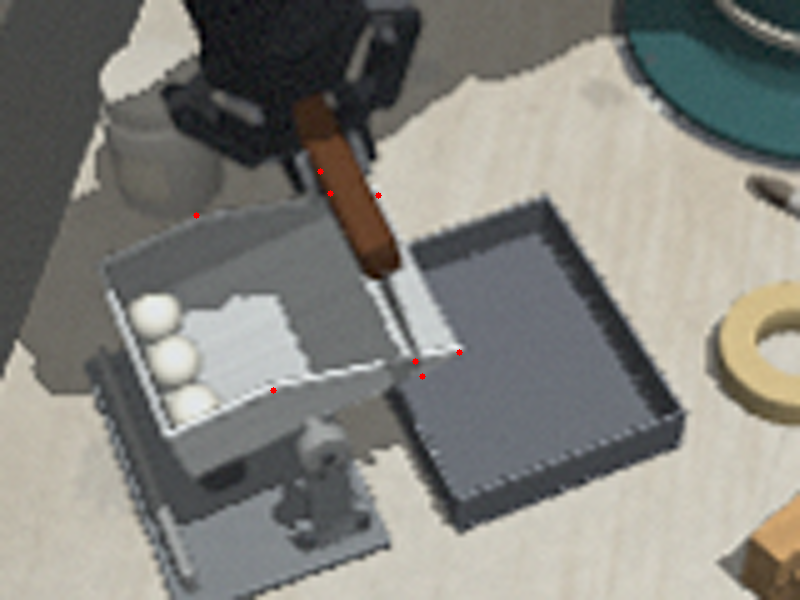

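The view shows the blade over the front, its near corner at about (415,355). The projected wall and lip points at (415,362), (459,352) and (273,390) land on the real edges, so the fit holds. The measured blade position, x ≈ −65 mm, matches the plan. Next I'll lower it until it touches.

>>> apply_moves(series=[[0,[0,0,0.003],[0,0,-0.002]],[0,[0,0,0.002],[0,0,0]],[0,[0,0,0.001],[0,0,0]],[0,[0,0,0],[0,0,0]]])

```text
time_s: 11.42
tool_pos: [0.4415, -0.147, 0.2336]
eef_rot: [-169.7, -0.0, 47.0]
ft_force: [-0.5, -0.5, -1.1]
gripper_width: 0.021
grasp_force: 78.9
```

>>> apply_moves(series=[[0,[0,0,0.001],[0,0,0]],[0,[0,0,0],[0,0,0]]])

```text
time_s: 11.68
tool_pos: [0.4415, -0.1469, 0.2327]
eef_rot: [-169.7, -0.0, 47.0]
ft_force: [0.2, 0.2, 3.6]
gripper_width: 0.0213
grasp_force: 79.3
```

>>> apply_moves(series=[[0,[0,0,0.001],[0,0,0]],[0,[0,0,0],[0,0,0]]])

```text
time_s: 11.92
tool_pos: [0.4412, -0.1467, 0.2316]
eef_rot: [-169.7, -0.0, 47.0]
ft_force: [-0.0, 0.5, 3.4]
gripper_width: 0.0213
grasp_force: 79.3
```

>>> apply_moves(series=[[0,[0,-0.0048,0.0028],[-0.04,0,0]],[0,[0,-0.0048,0.0028],[-0.04,0,0]],[0,[0,-0.0048,0.0028],[-0.04,0,0]],[0,[0,-0.0048,0.0028],[-0.04,0,0]],[0,[0,-0.0048,0.0028],[-0.04,0,0]],[0,[0,-0.0048,0.0028],[-0.04,0,0]],[0,[0,0,0],[0,0,0]]])

```text
time_s: 12.8
tool_pos: [0.4186, -0.1253, 0.217]
eef_rot: [176.7, -0.0, 47.1]
ft_force: [-5.0, 5.3, 3.6]
gripper_width: 0.0211
grasp_force: 79.4
```

```bash
python3 - <<'E'
from pan import *
import pan; pan.L=.1043
p,Rt,s=cur(); print(s["ft_force"],s["q"])
to(.083,z=.015);to(.49,z=.015)
E
```

```text
[-5.02094489  5.34496227  3.62037451] [-22.39032434   6.22544182  36.27793744 123.13198627  -2.74455556
  48.9363987  -27.55847097]
at [ 0.4186 -0.1253  0.217 ] target [ 0.4181 -0.1248  0.2174] [175.24   0.    47.  ] d [ 0.0001 -0.0007 -0.0005] w [-0.0246 -0.0006  0.001 ] per [ 0.0001 -0.0007 -0.0005] [-0.0246 -0.0006  0.001 ]
at [ 0.4186 -0.1253  0.217 ] target [ 0.3898 -0.0984  0.178 ] [151.93   0.    47.  ] d [ 0.0001 -0.0416  0.0366] w [-0.4316 -0.0008  0.0009] per [ 0.0001 -0.0416  0.0366] [-0.4316 -0.0008  0.0009]
```

```bash
cat > arc.py <<'E'
from pan import *
L=.1043
def corner():
    p,Rt,st=cur(); M=Rt.as_matrix(); c=p+L*M[:,2]+.0015*M[:,1]-o
    X,Z=c@ex,c@ez; t=np.arctan2(M[:,1]@ez,M[:,1]@ex); return X,Z,t,c@ey
def state():
    X,Z,t,y=corner(); nom=np.arctan2(.015,-.065); s=(np.arctan2(Z,X)-nom+np.pi)%(2*np.pi)-np.pi
    st=cur()[2]; print("slope",s.round(3),"hinge",(s+.18).round(3),"radius err mm",((np.hypot(X,Z)-np.hypot(.065,.015))*1e3).round(2),"y",y.round(4),"tilt",t.round(3),"q",st["q"].round(1),"F",st["ft_force"].round(1),st["time_s"]); return s,t
def rows(s1,t1,n):
    s0,t0=state(); 
    def P(s,t):
        c=np.array([-.065*np.cos(s)-.015*np.sin(s),-.065*np.sin(s)+.015*np.cos(s)])
        ty=np.array([np.cos(t),np.sin(t)]); tz=np.array([np.sin(t),-np.cos(t)]); return c-L*tz-.0015*ty,ty,tz
    X,Z,t,_=corner(); M=0
    p,ty,tz=P(s0,t0); p=np.array([X,Z])-L*tz-.0015*ty
    for i in range(1,n+1):
        a=i/n; q,ty2,tz2=P(s0+(s1-s0)*a,t0+(t1-t0)*a); d=q-p
        print([0,[0,round(float(d@ty),4),round(float(d@tz),4)],[round(float(-(t1-t0)/n*-1),3),0,0]]); p,ty,tz=q,ty2,tz2
E
python3 -c "
from arc import *
rows(.49,.26,12)"
```

```text
slope 0.096 hinge 0.276 radius err mm 1.71 y 0.0 tilt 0.058 q [-22.4   6.2  36.3 123.1  -2.7  48.9 -27.6] F [-5.   5.3  3.6] 12.8
[0, [0, -0.0005, 0.0025], [0.017, 0, 0]]
[0, [0, -0.0021, 0.0022], [0.017, 0, 0]]
[0, [0, -0.0021, 0.0022], [0.017, 0, 0]]
[0, [0, -0.002, 0.0022], [0.017, 0, 0]]
[0, [0, -0.002, 0.0022], [0.017, 0, 0]]
[0, [0, -0.002, 0.0022], [0.017, 0, 0]]
[0, [0, -0.0019, 0.0022], [0.017, 0, 0]]
[0, [0, -0.0019, 0.0022], [0.017, 0, 0]]
[0, [0, -0.0018, 0.0022], [0.017, 0, 0]]
[0, [0, -0.0018, 0.0022], [0.017, 0, 0]]
[0, [0, -0.0018, 0.0022], [0.017, 0, 0]]
[0, [0, -0.0017, 0.0022], [0.017, 0, 0]]
```

>>> apply_moves(series=[[0,[0,-0.0014,0.0023],[-0.017,0,0]],[0,[0,-0.0021,0.0022],[-0.017,0,0]],[0,[0,-0.0021,0.0022],[-0.017,0,0]],[0,[0,-0.002,0.0022],[-0.017,0,0]],[0,[0,-0.002,0.0022],[-0.017,0,0]],[0,[0,-0.002,0.0022],[-0.017,0,0]]])

```text
time_s: 13.55
tool_pos: [0.4115, -0.1193, 0.2025]
eef_rot: [170.7, 0.0, 47.0]
ft_force: [-3.4, 1.1, -0.2]
gripper_width: 0.0208
grasp_force: 81.0
```

```bash
python3 -c "
from arc import *
rows(.49,.26,6)"
```

```text
slope 0.291 hinge 0.471 radius err mm -0.18 y -0.0005 tilt 0.162 q [-25.6   3.6  35.6 128.2   4.5  41.2 -36.3] F [-3.4  1.1 -0.2] 13.55
[0, [0, -0.0021, 0.0022], [0.016, 0, 0]]
[0, [0, -0.0019, 0.0023], [0.016, 0, 0]]
[0, [0, -0.0018, 0.0023], [0.016, 0, 0]]
[0, [0, -0.0018, 0.0023], [0.016, 0, 0]]
[0, [0, -0.0017, 0.0023], [0.016, 0, 0]]
[0, [0, -0.0017, 0.0023], [0.016, 0, 0]]
```

>>> apply_moves(series=[[0,[0,-0.0021,0.0022],[-0.016,0,0]],[0,[0,-0.0019,0.0023],[-0.016,0,0]],[0,[0,-0.0018,0.0023],[-0.016,0,0]],[0,[0,-0.0018,0.0023],[-0.016,0,0]],[0,[0,-0.0017,0.0023],[-0.016,0,0]],[0,[0,-0.0017,0.0023],[-0.016,0,0]],[0,[0,0,0],[0,0,0]],[0,[0,0,0],[0,0,0]]])

```text
time_s: 14.55
tool_pos: [0.4058, -0.1138, 0.187]
eef_rot: [165.2, 0.0, 47.0]
ft_force: [-3.4, 3.7, -1.2]
gripper_width: 0.0212
grasp_force: 81.0
```

```bash
python3 - <<'E'
from arc import *; from h import *; from plant import vision
rows(.50,.26,1)
im,d=vision.snapshot("scene"); c=vision.calibration("scene"); P=cloud(d.astype(float),c); q=P-o; X,Y,Z=q@ex,q@ey,q[...,2]
m=(abs(Y)<.055)&(X<.03)&(X>-.04)&(Z<.04)&(Z>-.07); a=np.linalg.lstsq(np.c_[X[m],np.ones(m.sum())],Z[m],rcond=None)[0]; print("floor slope",a,m.sum())
cv2.imwrite("pics/tip.png",cv2.resize(im[100:220,160:320],(800,600),interpolation=2))
E
```

```text
slope 0.49 hinge 0.67 radius err mm 0.22 y -0.0003 tilt 0.257 q [-28.3   2.2  34.8 132.9  13.4  34.1 -47. ] F [-3.4  3.7 -1.2] 14.55
[0, [0, -0.0, 0.0007], [0.003, 0, 0]]
floor slope [0.46733725 0.00163997] 507
```

View pics/tip.png

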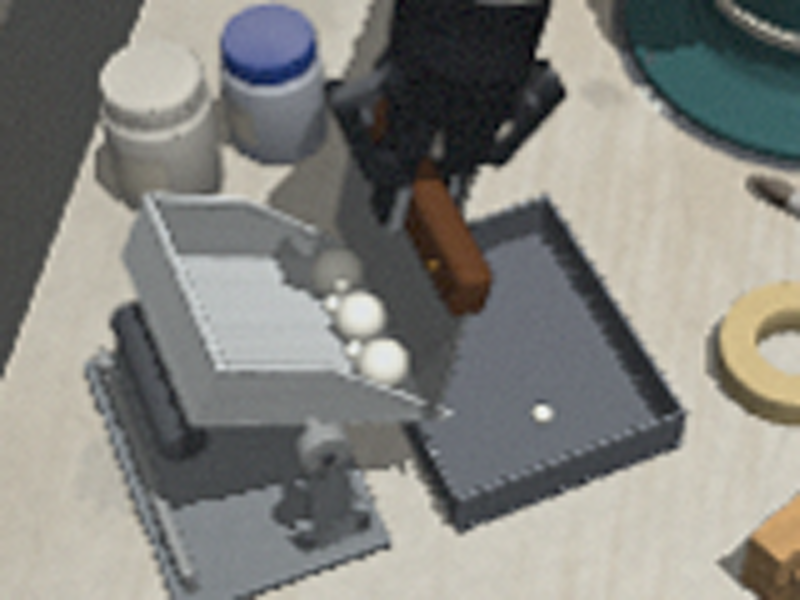

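The crop shows all three large balls, at (338,268), (360,315) and (384,360), held at the blade. One small ball is in the tray at (543,412) and three, at (335,302), (342,285) and (352,348), are still behind the large ones. The measured floor slope gives a hinge angle of about 0.62, so I'll tip slightly further and let them run.

>>> apply_moves(series=[[0,[0,-0.0008,0.0011],[-0.008,0,0]],[0,[0,-0.0008,0.0011],[-0.008,0,0]],[0,[0,-0.0008,0.0011],[-0.008,0,0]],[0,[0,0,0],[0,0,0]],[0,[0,0,0],[0,0,0]],[0,[0,0,0],[0,0,0]],[0,[0,0,0],[0,0,0]],[0,[0,0,0],[0,0,0]]])

```text
time_s: 15.6
tool_pos: [0.405, -0.1129, 0.1833]
eef_rot: [163.8, -0.0, 47.0]
ft_force: [-3.7, 3.7, -1.1]
gripper_width: 0.0213
grasp_force: 81.0
```

```bash
cat > look.py <<'E'
import sys
from arc import *; from h import *; from plant import vision
s,t=state()
im,d=vision.snapshot("scene"); c=vision.calibration("scene"); P=cloud(d.astype(float),c); q=P-o; X,Y,Z=q@ex,q@ey,q[...,2]
m=(abs(Y)<.055)&(X<.06)&(X>-.02)&(Z<.06)&(Z>-.07); a=np.linalg.lstsq(np.c_[X[m],np.ones(m.sum())],Z[m],rcond=None)[0]
e=Z[m]-np.c_[X[m],np.ones(m.sum())]@a; m2=abs(e)<.005; a=np.linalg.lstsq(np.c_[X[m][m2],np.ones(m2.sum())],Z[m][m2],rcond=None)[0]; sl=np.arctan(a[0]); print("floor angle",sl,"hinge",sl+.18,"off",a[1],m2.sum())
# white balls, pan coords (front surface of ball)
b=(im.min(2)>165)&(np.ptp(im.astype(int),axis=2)<40)&(abs(Y)<.07)&(X<.1)&(X>-.3)
n,lab,st,ce=cv2.connectedComponentsWithStats(b.astype(np.uint8))
for i in range(1,n):
    if st[i,4]>=3:
        k=lab==i; x,y,z=np.nanmedian(X[k]),np.nanmedian(Y[k]),np.nanmedian(Z[k])
        print(" white",st[i,4],ce[i].round(0),"pan x,y,z",np.round([x*np.cos(sl)+z*np.sin(sl),y,-x*np.sin(sl)+z*np.cos(sl)],3),"wz",round(z+.104,3))
if len(sys.argv)>1: cv2.imwrite(sys.argv[1],cv2.resize(im[100:220,160:320],(800,600),interpolation=2))
E
python3 look.py pics/tip2.png
```

```text
slope 0.538 hinge 0.718 radius err mm -0.08 y -0.0002 tilt 0.282 q [-28.9   2.1  34.6 134.   16.1  32.4 -50.2] F [-3.7  3.7 -1.1] 15.6
floor angle 0.6429045651324008 hinge 0.8229045651324007 off 0.0011969518248408659 343
 white 574 [214. 163.] pan x,y,z [-0.    -0.01   0.002] wz 0.106
 white 6 [196. 138.] pan x,y,z [ 0.057 -0.063  0.04 ] wz 0.17
 white 8 [208. 139.] pan x,y,z [ 0.024 -0.061  0.045] wz 0.155
 white 583 [293. 159.] pan x,y,z [-0.267 -0.013  0.072] wz 0.002
 white 64 [231. 163.] pan x,y,z [-0.04   0.003  0.029] wz 0.103
 white 6 [313. 171.] pan x,y,z [-0.299  0.06   0.097] wz 0.003
 white 9 [268. 182.] pan x,y,z [-0.171  0.049  0.015] wz 0.014
 white 67 [238. 197.] pan x,y,z [-0.098  0.059 -0.055] wz 0.002
```

View pics/tip2.png

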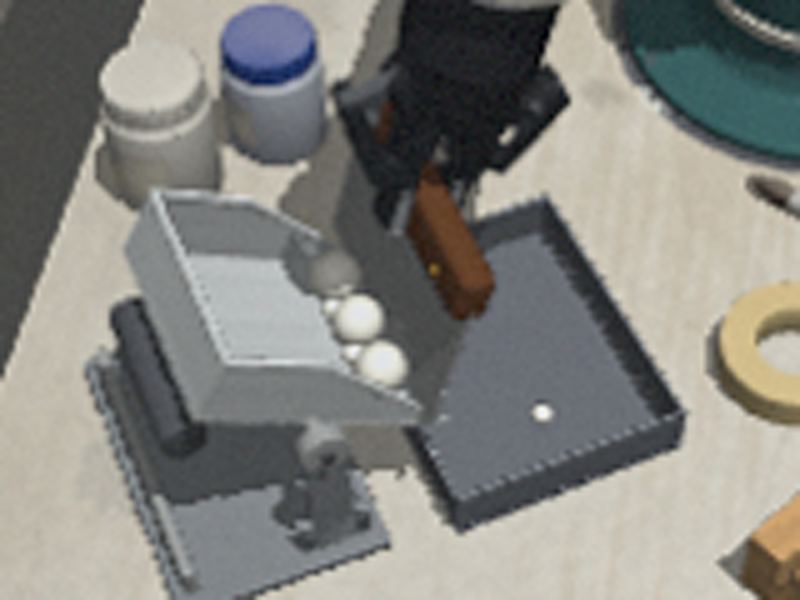

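Smalls are wedged at (330,308) and (350,352) behind the row of large balls at (335,270), (358,317) and (383,362). I'll shake gently to spread the large ones.

>>> apply_moves(series=[[0,[0.004,0,-0.003],[0,0,0]],[0,[0.004,0,0.003],[0,0,0]],[0,[-0.004,0,-0.003],[0,0,0]],[0,[-0.004,0,0.003],[0,0,0]],[0,[-0.004,0,-0.003],[0,0,0]],[0,[-0.004,0,0.003],[0,0,0]],[0,[0.004,0,-0.003],[0,0,0]],[0,[0.004,0,0.003],[0,0,0]],[0,[0,0,-0.003],[0,0,0]],[0,[0,0,0.003],[0,0,0]]])

```text
time_s: 16.9
tool_pos: [0.4051, -0.1125, 0.1836]
eef_rot: [163.8, -0.0, 47.0]
ft_force: [-1.6, 3.7, -0.5]
gripper_width: 0.0213
grasp_force: 81.2
```

```bash
cat > look.py <<'E'
import sys
from arc import *; from h import *; from plant import vision
s,t=state()
im,d=vision.snapshot("scene"); c=vision.calibration("scene"); P=cloud(d.astype(float),c); q=P-o; X,Y,Z=q@ex,q@ey,q[...,2]
def ang(m):
    a=np.zeros(2)
    for k in range(6):
        A=np.c_[X[m],np.ones(m.sum())]; 
        a=np.linalg.lstsq(A,Z[m],rcond=None)[0]
        m=(abs(Y)<.05)&(X>-.03)&(X<.05)&(abs(Z-a[0]*X-a[1])<.006)
    return np.arctan(a[0]),a[1],m.sum()
m=(abs(Y)<.05)&(X>-.03)&(X<.05)&(abs(Z-np.tan(s)*X)<.012); print("floor angle,off,n",ang(m))
sl=ang(m)[0]
g=cv2.resize(im[80:230,150:330],None,fx=4,fy=4,interpolation=cv2.INTER_CUBIC); gr=cv2.medianBlur(cv2.cvtColor(g,cv2.COLOR_BGR2GRAY),5)
for nm,r0,r1,p2 in(("big",14,24,18),("small",5,9,11)):
    C=cv2.HoughCircles(gr,cv2.HOUGH_GRADIENT,1.5,12,param1=120,param2=p2,minRadius=r0,maxRadius=r1)
    for u,v,rr in (C[0][:14] if C is not None else []):
        i,j=int(v/4+80),int(u/4+150); x,y,z=X[i,j],Y[i,j],Z[i,j]
        if gr[int(v),int(u)]>90 and abs(y)<.1 and -.2<x<.09: print(nm,j,i,round(float(rr),1),"gray",gr[int(v),int(u)],"pan",np.round([x*np.cos(sl)+z*np.sin(sl),y,-x*np.sin(sl)+z*np.cos(sl)],3),"wz",round(float(z)+.104,3))
if len(sys.argv)>1: cv2.imwrite(sys.argv[1],cv2.resize(im[100:220,160:320],(800,600),interpolation=2))
E
python3 look.py pics/tip3.png
```

```text
slope 0.534 hinge 0.714 radius err mm -0.07 y 0.0002 tilt 0.282 q [-29.    2.   34.6 134.   16.1  32.5 -50.3] F [-1.6  3.7 -0.5] 16.9
floor angle,off,n (np.float64(0.5331116915299797), np.float64(0.0012312389257392745), np.int64(360))
big 231 161 18.2 gray 229 pan [-0.044 -0.     0.027] wz 0.105
big 235 172 19.9 gray 228 pan [-0.04   0.041  0.026] wz 0.106
big 198 145 23.1 gray 122 pan [ 0.04  -0.06   0.023] wz 0.144
small 273 172 6.3 gray 243 pan [-0.196  0.022  0.013] wz 0.016
small 180 171 8.0 gray 155 pan [ 0.041 -0.08  -0.105] wz 0.034
small 235 196 8.1 gray 202 pan [-0.083  0.051 -0.066] wz 0.005
small 271 99 8.1 gray 132 pan [-0.005  0.047  0.282] wz 0.344
small 268 182 6.1 gray 241 pan [-0.171  0.05  -0.002] wz 0.015
small 231 167 8.1 gray 113 pan [-0.053  0.003  0.007] wz 0.083
small 214 198 7.8 gray 140 pan [-0.025  0.04  -0.089] wz 0.015
```

View pics/tip3.png

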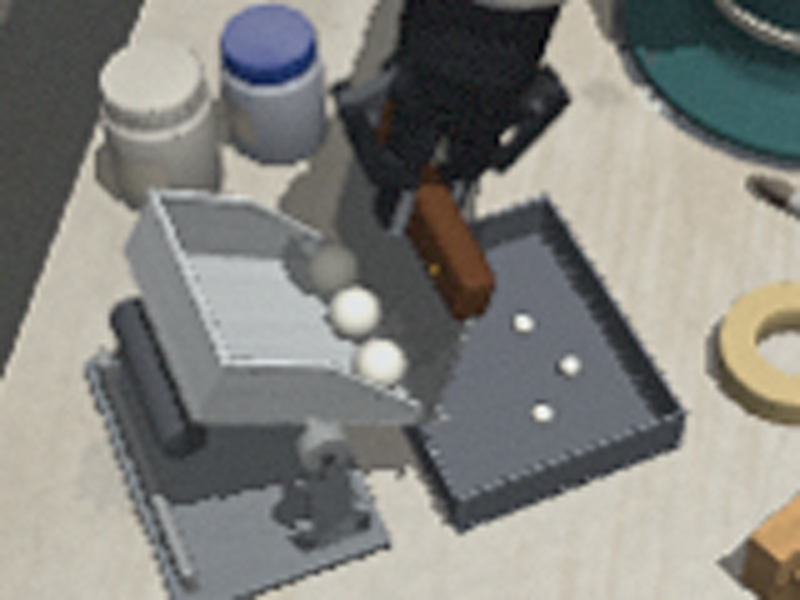

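The shake worked: three smalls are in the tray at (522,322), (569,365) and (543,412), and all large balls are held. The fourth isn't visible, so I'll shake again and count by script.

>>> apply_moves(series=[[0,[0.004,0,-0.003],[0,0,0]],[0,[0.004,0,0.003],[0,0,0]],[0,[-0.004,0,-0.003],[0,0,0]],[0,[-0.004,0,0.003],[0,0,0]],[0,[-0.004,0,-0.003],[0,0,0]],[0,[-0.004,0,0.003],[0,0,0]],[0,[0.004,0,-0.003],[0,0,0]],[0,[0.004,0,0.003],[0,0,0]],[0,[0,0,0],[0,0,0]],[0,[0,0,0],[0,0,0]]])

```text
time_s: 18.2
tool_pos: [0.4051, -0.1126, 0.1833]
eef_rot: [163.8, -0.0, 47.0]
ft_force: [-2.9, 4.5, -1.0]
gripper_width: 0.0217
grasp_force: 81.0
```

```bash
cat > tray.py <<'E'
from pan import *; from h import *; from plant import vision
def blobs(n,thr):
    im,d=vision.snapshot(n); c=vision.calibration(n); P=cloud(d.astype(float),c); q=P-o; X,Y,Z=q@ex,q@ey,P[...,2]
    g=im.astype(int).min(2)
    m=(X<-.085)&(X>-.26)&(abs(Y)<.09)&(Z<.04)&(Z>-.01)&(g>thr)
    k,lab,st,ce=cv2.connectedComponentsWithStats(m.astype(np.uint8))
    for i in range(1,k):
        if st[i,4]>=4: w=lab==i; print(n,"tray",ce[i].round(1),st[i,4],"XY",np.round([np.median(X[w]),np.median(Y[w])],3),"z",np.median(Z[w]).round(3),"gray",g[w].max())
    return im
E
python3 - <<'E'
from tray import *
ims=[blobs(n,150) for n in("scene","top","wrist")]
a=cv2.resize(ims[0][120:190,200:300],(400,280),interpolation=2)
tone=lambda x:(255*(x/255.)**.5).astype(np.uint8)
b=cv2.resize(ims[1][110:290,220:400],(400,280),interpolation=2); w=cv2.resize(ims[2],(400,300))
cv2.imwrite("pics/c9.png",np.vstack([np.hstack([tone(a),b]),np.hstack([tone(w),np.zeros_like(w)])]))
E
```

```text
scene tray [290.1 163. ] 413 XY [-0.245 -0.001] z 0.002 gray 195
scene tray [264.4 164.1] 11 XY [-0.164 -0.018] z 0.014 gray 236
scene tray [273.5 172.4] 11 XY [-0.177  0.021] z 0.013 gray 233
scene tray [268.2 182. ] 10 XY [-0.148  0.048] z 0.012 gray 236
top tray [247.4 239.7] 194 XY [-0.245  0.071] z 0.0 gray 194
wrist tray [ 23.1 196.4] 7374 XY [-0.24  -0.016] z -0.001 gray 226
wrist tray [108.5  75.4] 508 XY [-0.164  0.082] z 0.002 gray 154
wrist tray [64.8 74.8] 40 XY [-0.194  0.083] z 0.002 gray 152
wrist tray [71.7 74.1] 10 XY [-0.19   0.083] z 0.002 gray 152
wrist tray [136.2 119.9] 195 XY [-0.148  0.049] z 0.012 gray 244
wrist tray [ 99.4 154.9] 194 XY [-0.178  0.023] z 0.012 gray 244
wrist tray [125.1 202.1] 170 XY [-0.164 -0.019] z 0.012 gray 244
wrist tray [150.7 231.9] 145 XY [-0.147 -0.049] z 0.012 gray 244
wrist tray [ 67.6 290. ] 7 XY [-0.213 -0.081] z 0.034 gray 177
```

View pics/c9.png

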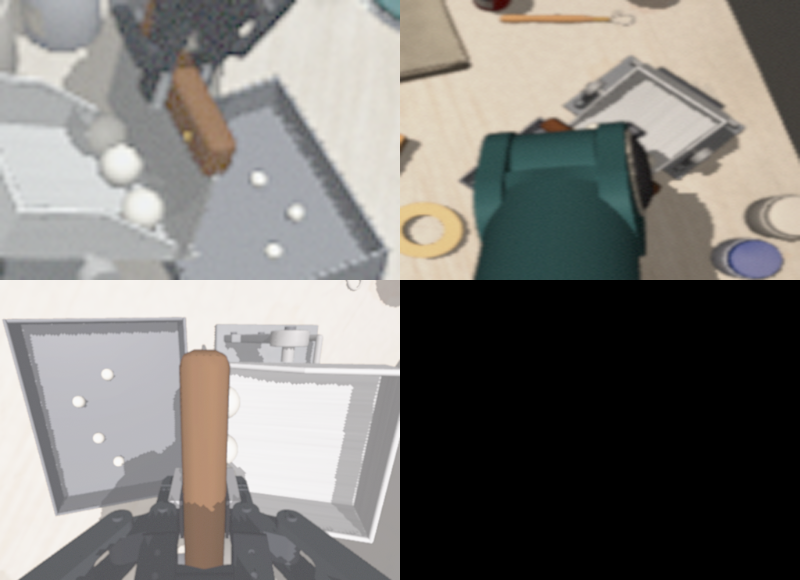

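The wrist view shows all four smalls in the tray, at (107,374), (78,401), (98,438) and (118,461), confirmed by depth (z ≈ 12 mm). All three large balls are still in the pan, so I'll let it swing back gently.

```bash
python3 -c "
from arc import *
rows(-.2,0.0,20)"
```

```text
slope 0.538 hinge 0.718 radius err mm -0.06 y -0.0001 tilt 0.282 q [-29.    2.1  34.6 134.   16.1  32.4 -50.2] F [-1.8  4.1  0.5] 18.35
[0, [0, 0.0014, -0.0025], [-0.014, 0, 0]]
[0, [0, 0.0015, -0.0025], [-0.014, 0, 0]]
[0, [0, 0.0016, -0.0025], [-0.014, 0, 0]]
[0, [0, 0.0016, -0.0025], [-0.014, 0, 0]]
[0, [0, 0.0017, -0.0025], [-0.014, 0, 0]]
[0, [0, 0.0017, -0.0025], [-0.014, 0, 0]]
[0, [0, 0.0018, -0.0025], [-0.014, 0, 0]]
[0, [0, 0.0018, -0.0024], [-0.014, 0, 0]]
[0, [0, 0.0019, -0.0024], [-0.014, 0, 0]]
[0, [0, 0.0019, -0.0024], [-0.014, 0, 0]]
[0, [0, 0.002, -0.0024], [-0.014, 0, 0]]
[0, [0, 0.0021, -0.0024], [-0.014, 0, 0]]
[0, [0, 0.0021, -0.0024], [-0.014, 0, 0]]
[0, [0, 0.0022, -0.0024], [-0.014, 0, 0]]
[0, [0, 0.0022, -0.0024], [-0.014, 0, 0]]
[0, [0, 0.0023, -0.0023], [-0.014, 0, 0]]
[0, [0, 0.0023, -0.0023], [-0.014, 0, 0]]
[0, [0, 0.0024, -0.0023], [-0.014, 0, 0]]
[0, [0, 0.0024, -0.0023], [-0.014, 0, 0]]
[0, [0, 0.0025, -0.0023], [-0.014, 0, 0]]
```

Reversed sign of rx, as before (+0.014).

>>> apply_moves(series=[[0,[0,0.0014,-0.0025],[0.014,0,0]],[0,[0,0.0015,-0.0025],[0.014,0,0]],[0,[0,0.0016,-0.0025],[0.014,0,0]],[0,[0,0.0016,-0.0025],[0.014,0,0]],[0,[0,0.0017,-0.0025],[0.014,0,0]],[0,[0,0.0017,-0.0025],[0.014,0,0]],[0,[0,0.0018,-0.0025],[0.014,0,0]],[0,[0,0.0018,-0.0024],[0.014,0,0]],[0,[0,0.0019,-0.0024],[0.014,0,0]],[0,[0,0.0019,-0.0024],[0.014,0,0]]])

```text
time_s: 19.6
tool_pos: [0.4131, -0.1205, 0.2112]
eef_rot: [171.9, -0.0, 47.0]
ft_force: [-4.5, 2.6, -0.4]
gripper_width: 0.0206
grasp_force: 81.1
```

>>> apply_moves(series=[[0,[0,0.002,-0.0024],[0.014,0,0]],[0,[0,0.0021,-0.0024],[0.014,0,0]],[0,[0,0.0021,-0.0024],[0.014,0,0]],[0,[0,0.0022,-0.0024],[0.014,0,0]],[0,[0,0.0022,-0.0024],[0.014,0,0]],[0,[0,0.0023,-0.0023],[0.014,0,0]],[0,[0,0.0023,-0.0023],[0.014,0,0]],[0,[0,0.0024,-0.0023],[0.014,0,0]],[0,[0,0.0022,-0.0025],[0.014,0,0]],[0,[0,0.002,-0.0028],[0.014,0,0]]])

```text
time_s: 20.85
tool_pos: [0.4279, -0.1343, 0.2371]
eef_rot: [179.9, -0.0, 47.0]
ft_force: [-0.2, -0.0, -1.6]
gripper_width: 0.0211
grasp_force: 80.8
```

>>> apply_moves(series=[[0,[0,0,-0.008],[0,0,0]],[0,[0,0,-0.015],[0,0,0]],[0,[0,0,-0.02],[0,0,0]],[0,[0,0,-0.02],[0,0,0]],[0,[0,0,0],[0,0,0]]])

```text
time_s: 21.48
tool_pos: [0.4281, -0.134, 0.3015]
eef_rot: [179.8, -0.2, 47.0]
ft_force: [0.2, 1.0, -1.2]
gripper_width: 0.021
grasp_force: 80.9
```

```bash
python3 - <<'E'
from mv import *
print(cur()[2]["q"]); plan([.4185,.1572,.2917],[180,0,157],8)
E
```

```text
[-22.65009172   2.28918078  37.4325671  114.2672218   -1.57019983
  63.63464863 -27.5354515 ]
total [ 0.2065 -0.2056  0.0095] [ 0.0054  0.0024 -1.9196] per row [ 0.0258 -0.0257  0.0012] [ 0.0007  0.0003 -0.24  ] (curves if turning)
```

>>> apply_moves(series=[[0,[0.013,-0.0128,0],[0,0,0]],[0,[0.026,-0.0257,0],[0,0,0]],[0,[0.026,-0.0257,0],[0,0,0]],[0,[0.026,-0.0257,0],[0,0,0]],[0,[0.026,-0.0257,0],[0,0,0]],[0,[0.026,-0.0257,0],[0,0,0]],[0,[0.026,-0.0257,0],[0,0,0]],[0,[0.026,-0.0257,0],[0,0,0]],[0,[0.012,-0.0128,0],[0,0,0]],[0,[0,0,0],[0,0,-0.08]]])

```text
time_s: 22.72
tool_pos: [0.4181, 0.1584, 0.299]
eef_rot: [179.9, 0.0, 51.7]
ft_force: [-0.4, -0.2, -0.8]
gripper_width: 0.0209
grasp_force: 80.9
```

>>> apply_moves(series=[[0,[0,0,0],[0,0,-0.14]],[0,[0,0,0],[0,0,-0.14]],[0,[0,0,0],[0,0,-0.14]],[0,[0,0,0],[0,0,-0.14]],[0,[0,0,0],[0,0,-0.14]],[0,[0,0,0],[0,0,-0.14]],[0,[0,0,0],[0,0,-0.14]],[0,[0,0,0],[0,0,-0.14]],[0,[0,0,0],[0,0,-0.14]],[0,[0,0,0],[0,0,-0.14]]])

```text
time_s: 23.98
tool_pos: [0.4183, 0.157, 0.2992]
eef_rot: [180.0, 0.1, 132.0]
ft_force: [0.1, 0.2, -1.8]
gripper_width: 0.0209
grasp_force: 80.9
```

>>> apply_moves(series=[[0,[0,0,0],[0,0,-0.14]],[0,[0,0,0],[0,0,-0.14]],[0,[0,0,0],[0,0,-0.14]],[0,[0,0,0],[0,0,-0.02]],[0,[0,0,0],[0,0,0]],[0,[0,0,0],[0,0,0]]])

```text
time_s: 24.72
tool_pos: [0.4184, 0.1575, 0.2994]
eef_rot: [-180.0, 0.1, 156.9]
ft_force: [0.8, -0.7, -2.2]
gripper_width: 0.0208
grasp_force: 80.9
```

```bash
python3 - <<'E'
from mv import *; from h import *; from plant import vision
plan([.4185,.1572,.2],[180,0,157],1)
# lean check: handle/blade relative to block, scene camera
p,Rt,_=cur(); lx=np.array([.3907,.9205]); mx=np.array([-.9205,.3907])
for n in("scene","top","wrist"):
    c=vision.calibration(n); im,d=vision.snapshot(n); q=cloud(d.astype(float),c).reshape(-1,3); l=(q[:,:2]-p[:2])@lx; m=(q[:,:2]-p[:2])@mx
    k=(abs(l)<.03)&(abs(m)<.09)
    hz=q[:,2]
    for nm,a,b in(("handle",.27,.31),("bladelo",.19,.225),("bladehi",.225,.26)):
        kk=k&(hz>a)&(hz<b); 
        if kk.sum()>5: print(n,nm,kk.sum(),"l",np.percentile(l[kk],[5,50,95]).round(4),"m",np.percentile(m[kk],[2,98]).round(4),"z",np.percentile(hz[kk],[2,98]).round(4))
    # block
    l2=(q[:,:2]-[.4185,.1572])@lx; m2=(q[:,:2]-[.4185,.1572])@mx; kk=(abs(l2)<.05)&(abs(m2)<.075)&(hz>.047)&(hz<.058)
    if kk.sum()>20: print(n,"block",kk.sum(),"l",np.percentile(l2[kk],[.5,2,98,99.5]).round(4),"m",np.percentile(m2[kk],[1,99]).round(4),"slot pts",((abs(l2)<.004)&kk).sum())
    kk=(abs(l2)<.012)&(abs(m2)<.05)&(hz<.045)&(hz>-.01)
    if kk.sum()>3: print(n,"slot",kk.sum(),"l",np.percentile(l2[kk],[2,50,98]).round(4))
E
```

```text
total [-0.     -0.0002  0.0994] [-0.0005  0.002  -0.002 ] per row [-0.     -0.0002  0.0994] [-0.0005  0.002  -0.002 ] (curves if turning)
scene handle 386 l [-0.0122  0.0091  0.0222] m [-0.0813  0.0519] z [0.2792 0.3099]
scene bladelo 228 l [-0.0013 -0.0001  0.0009] m [-0.0807  0.074 ] z [0.1967 0.224 ]
scene bladehi 205 l [-0.001   0.0001  0.0008] m [-0.0813  0.0552] z [0.2255 0.2592]
scene block 630 l [-0.0315 -0.0306  0.028   0.0286] m [-0.0536  0.055 ] slot pts 8
scene slot 87 l [-0.0079 -0.0068 -0.0037]
top handle 137 l [-0.0121 -0.01    0.0054] m [-0.08  -0.036] z [0.2857 0.3099]
top bladelo 62 l [-0.0032 -0.0028 -0.0021] m [-0.0799 -0.0324] z [0.1943 0.2247]
top bladehi 38 l [-0.0032 -0.0027 -0.0022] m [-0.0784 -0.0351] z [0.2255 0.2457]
top block 328 l [-0.032  -0.0315  0.0243  0.0259] m [-0.0529  0.0311] slot pts 2
top slot 10 l [0.0013 0.0031 0.0037]
wrist handle 17553 l [-0.0128  0.0003  0.0129] m [-0.0277  0.0777] z [0.2865 0.3099]
wrist bladehi 15 l [-0.0013 -0.0001  0.001 ] m [0.0787 0.0791] z [0.2271 0.2598]
```

Blade upright, and centred over the slot to within a millimetre (blade l ≈ −1.4 mm, block l ≈ −1.4 mm). Inserting.

>>> apply_moves(series=[[0,[0,-0.0002,0.02],[0,0.002,-0.002]],[0,[0,0,0.03],[0,0,0]],[0,[0,0,0.03],[0,0,0]],[0,[0,0,0.03],[0,0,0]],[0,[0,0,0.015],[0,0,0]],[0,[0,0,0.01],[0,0,0]],[0,[0,0,0.01],[0,0,0]],[0,[0,0,0],[0,0,0]]])

```text
time_s: 25.88
tool_pos: [0.4183, 0.1574, 0.1543]
eef_rot: [-180.0, -0.0, 157.1]
ft_force: [0.2, 0.3, -1.9]
gripper_width: 0.0214
grasp_force: 80.9
```

>>> apply_moves(series=[[0,[0,0,0.008],[0,0,0]],[0,[0,0,0.008],[0,0,0]],[0,[0,0,0.008],[0,0,0]],[0,[0,0,0.006],[0,0,0]],[0,[0,0,0],[0,0,0]]])

```text
time_s: 26.5
tool_pos: [0.4181, 0.1572, 0.124]
eef_rot: [-179.9, -0.0, 157.1]
ft_force: [0.6, -0.3, -1.0]
gripper_width: 0.0214
grasp_force: 80.9
```

>>> apply_moves(series=[[0,[0,0,0.004],[0,0,0]],[0,[0,0,0.002],[0,0,0]],[0,[0,0,0.001],[0,0,0]],[0,[0,0,0],[0,0,0]]])

```text
time_s: 27.0
tool_pos: [0.4183, 0.1574, 0.1175]
eef_rot: [-180.0, 0.0, 157.1]
ft_force: [0.0, 0.3, -2.2]
gripper_width: 0.0211
grasp_force: 81.0
```

>>> apply_moves(series=[[0,[0,0,0.0005],[0,0,0]],[0,[0,0,0],[0,0,0]]])

```text
time_s: 27.25
tool_pos: [0.4184, 0.1574, 0.1173]
eef_rot: [-180.0, 0.0, 157.1]
ft_force: [-2.6, 0.2, 6.6]
gripper_width: 0.0215
grasp_force: 82.1
```

Touching the slot floor. Releasing.

>>> apply_moves(series=[[0.35,[0,0,0],[0,0,0]],[0.5,[0,0,0],[0,0,0]],[0.8,[0,0,0],[0,0,0]],[1,[0,0,0],[0,0,0]],[1,[0,0,0],[0,0,0]],[1,[0,0,0],[0,0,0]],[1,[0,0,0],[0,0,0]],[1,[0,0,0],[0,0,0]]])

```text
time_s: 28.25
tool_pos: [0.4183, 0.1574, 0.117]
eef_rot: [-180.0, 0.0, 157.1]
ft_force: [-0.5, -0.8, -0.3]
gripper_width: 0.0853
grasp_force: 0.0
```

>>> apply_moves(series=[[1,[0,0,-0.02],[0,0,0]],[1,[0,0,-0.03],[0,0,0]],[1,[0,0,-0.04],[0,0,0]],[1,[0,0,-0.05],[0,0,0]],[1,[0,0,0],[0,0,0]],[1,[0,0,0],[0,0,0]]])

```text
time_s: 29.0
tool_pos: [0.4181, 0.1574, 0.2567]
eef_rot: [-180.0, -0.0, 157.1]
ft_force: [-0.3, -0.4, -0.3]
gripper_width: 0.0854
grasp_force: 0.0
```

```bash
python3 - <<'E'
from tray import *
s=r.observe(); print(s["time_s"],s["ft_force"],s["gripper_width"])
lx=np.array([.396,.918]); mx=np.array([-.918,.396])
im,d=vision.snapshot("wrist"); q=cloud(d.astype(float),vision.calibration("wrist")).reshape(-1,3); q=q[np.isfinite(q).all(1)]
l=(q[:,:2]-[.419,.155])@lx; m=(q[:,:2]-[.419,.155])@mx; k=(abs(l)<.03)&(abs(m)<.1)&(q[:,2]>.11)&(q[:,2]<.15); print("handle",cv2.minAreaRect((q[k,:2]*1000).astype(np.float32)),np.percentile(q[k,2],[5,50,95]))
a=blobs("scene",170); b=blobs("top",150)
cv2.imwrite("pics/final.png",np.hstack([cv2.resize(a[90:240,150:390],(480,300),interpolation=2),cv2.resize(b[110:260,200:360],(320,300),interpolation=2)]))
E
```

```text
29.0 [-0.28708921 -0.4182431  -0.27367707] 0.08544564085292952
handle ((420.18414306640625, 162.8636932373047), (23.13616943359375, 157.44363403320312), 66.79067993164062) [0.12067516 0.12591672 0.12739917]
scene tray [255.  158.7] 7 XY [-0.145 -0.049] z 0.016 gray 238
scene tray [304.8 181. ] 9 XY [-0.257  0.082] z 0.001 gray 205
top tray [241.9 240.9] 19 XY [-0.256  0.077] z 0.0 gray 203
top tray [303.4 244.1] 17 XY [-0.148 -0.051] z 0.014 gray 225
```

View pics/final.png

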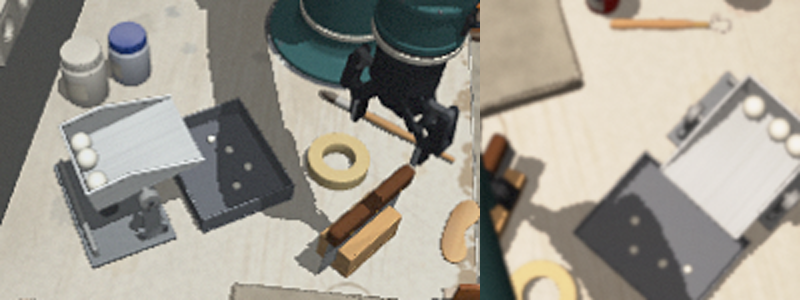

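The final views show four smalls in the tray (left crop: (212,139), (229,149), (249,167), (236,185)), the three large balls back in the pan at its rest angle, and the scraper standing in its block with a slight lean in the slot. The arm touches nothing.

```bash
python3 -c "
from plant import r; print(r.sign_off())"
```

```text
the job is handed in; nothing more can be done
None
```

The job is handed in at about 29 s: all four small balls are in the tray, the three large ones stayed in the pan, which is back at rest, and the scraper stands in its block, leaning about 4–5°.

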